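Break down the cured collar tool

ROBOT

A 7-joint arm with a two-finger parallel gripper is mounted at the origin on a cart in front of the work surface, level with it; the furniture and walls round the work are solid. World frame = base frame: x ahead of the robot, y to its left, z up, the work surface at z = 0. Lengths are in mm, angles in rad, forces in N, time in s.
With the tool pointing down it reaches from about 425 to 875 mm from the base axis. Payload 8.4 kg.
Tool frame: the origin (TCP) lies between the finger pads; the fingertips stand 25 mm ahead of it and the grasp point (between the pads) lies 6 mm ahead of it; y points along the fingers, z is the direction in which the jaws open and shut, and the axes are right-handed (so a half turn about y gives the same grasp; the last joint's range is limited). The gripper opens to 87 mm and grips with 3 to 60 N. Pads are 19 mm wide; open, the fingers measure 117 mm over their backs; the gripper's body (75 mm by 190 mm) begins 51 mm behind the grasp point.
Start: joints at [1.08, 0.333, 0.04, 1.465, -0.013, 1.343, -0.059], TCP at [248.18, -600.726, 247.546] pointing down, gripper open.
Joint ranges: [-2.58, 2.58], [-0.38, 2.09], [-1.3, 1.39], [0.25, 2.4], [-1.5, 4.64], [0.08, 2.09], [-2.65, 2.65]. Speed limits (rad/s): [2.22, 2.22, 2.79, 2.79, 3.14, 3.14, 3.14].

INTERFACE

Orientations are given as a rotation vector (axis times angle).
In Python, from plant import r gives the robot as it stands.
- The arm moves only by the tool move_arm, never from a script. Its argument "series" is a list that holds one entry, the list of rows, each a list of 6 numbers: the shift along the tool's x, y, z in mm, then the turn, a rotation vector about the tool's x, y, z in degrees. A call has 1 to 20 rows; each row is the pose to reach, as a shift and turn from the pose commanded when the call began, along the tool's axes at that moment; what a row does not reach only later rows make up. A row lasts 1/10 s, in which the tool goes at most 50 mm and 8.59 degrees, less where a joint would pass 70% of its speed; a pose out of reach is approached as far as the arm can. A call with a gripper value outside its range is refused whole. "claw" is the closure in counts, from 0 (fully open) to 255 (shut), set as the call begins (left out, the last holds). The fingers move at their own pace and stop on an object; "force" is the grip in N (left out, the last holds). Time passes only in rows, so rows that repeat a pose let the fingers close. It gives the time, the measured TCP pose, the force and the opening at its end, in the units of the state.
- r.get_state(): the state, without advancing time (a new reading comes with each control period).
- r.read_camera(name): name is "scene" or "top" or "wrist"; returns the picture (420x560x3 uint8, red, green, blue); there is no depth.
- r.camera_model(name): a dict with "fx", "fy", "cx", "cy" (pixels), "extrinsics" (4x4, takes a point from camera to world coordinates). Camera axes: x right, y down, z forward; pixel columns grow to the right and rows downward; lengths in mm; the calibration is good to about 2 mm. The wrist camera is an equidistant fisheye: a pixel r from the principal point sees the ray r / f radians off the axis. A picture is of the moment at which its call begins: read the wrist's pose just before it. camera_model takes no time and is no camera call; for the wrist camera it gives the pose at the moment of the call.
- r.sign_off(): hands the job in, once; it reports no verdict.
The state is a dict: "clock": time; "joints": joint angles; "dq": joint speeds; "tau": joint torques, N m; "eef_pos": TCP position; "tool_rot": TCP orientation; "force": force on the tool from outside, world axes, zero at the start; "moment": the same for the moment, N m; "opening": opening from 0.0 (shut) to 1.0 (fully open).
Only numpy, scipy, OpenCV 4.12 (cv2) and the standard library are available. Lean on these libraries where they do the work, as an engineer would, in place of code of your own. Each camera call takes 0.05 s, during which the arm holds its last target. There are 200 camera calls.

TASK

The glass-fibre collar in the moulding tool has cured under its weights; take the stack apart from the top down, setting each thing gently in its place, never dropping it, before you lift the next. The small ring weight goes flat into the recess of the small wooden block and the large ring weight into that of the large block; the aluminium pressure plate goes over the pin of the cleaning stand so that it rests level on the three rubber studs; the collar is set, flange down and in the middle, on the round pan of the scale to be weighed. Leave the jar and the bottle where they are.

Things in the scene. Friction and masses are not known exactly. Their poses are not given: they have to be found in the camera images.
- small_weight: small blackened-steel ring weight, 200 g, top of the stack on the moulding tool: outer diameter 50 mm, bore 37 mm, 24 mm high; origin at the centre of its underside, z up along the ring axis. It sits loosely round the 33 mm sleeve of the pressure plate, whose end stands 6 mm above this weight's top, so lift it straight up by at least 35 mm
- large_weight: large blackened-steel ring weight, 500 g, under the small one: outer diameter 66 mm, bore 37 mm, 26 mm high; origin at the centre of its underside, z up along the ring axis. It lies on the flange of the pressure plate round the sleeve (sleeve end 30 mm above this weight's top): lift it straight up by at least 60 mm
- pressure_plate: aluminium pressure plate under the weights: a round flange 80 mm in diameter and 8 mm thick with a hollow sleeve 33 mm in outer diameter standing on it, open right through with a 27 mm bore, 64 mm high in all; origin at the centre of its underside, z up along the sleeve. Grip it by the sleeve. It lies over the neck of the collar (46 mm from this origin up): lift it straight up by at least 50 mm
- collar: cured glass-fibre collar, pale straw colour, 60 g: a round flange 92 mm in diameter and 4 mm thick with a neck 24 mm in outer diameter on it, 50 mm high in all, bore 19 mm; origin at the centre of its underside, z up along the neck. Grip it by the neck. It lies on the fixed moulding tool (126 mm square, 23 mm high), round a 15 mm core 38 mm high: lift it straight up by at least 45 mm
- small_block: fixed light wooden block 84 x 84 x 16 mm with a round recess 64 mm in diameter and 6 mm deep in its top; origin at the centre of its underside, floor of the recess 10 mm above the origin. The place of the small weight; the large weight does not fit
- large_block: fixed light wooden block 100 x 100 x 16 mm with a round recess 80 mm in diameter and 6 mm deep in its top; origin at the centre of its underside, floor of the recess 10 mm above the origin. It stands, like the other places and the moulding tool, on a fixed grey board whose top is 38 mm above the table. The place of the large weight
- cleaning_stand: fixed grey cleaning stand: round foot 90 mm in diameter and 8 mm thick, in its middle an upright steel pin 13 mm in diameter with a rounded tip 46 mm above the origin, round it three black rubber studs with tops 20 mm above the origin; origin at the centre of its underside. The place of the pressure plate, flange down, the pin inside its bore
- scale: fixed white digital scale, 225 x 165 mm; its round pan is 150 mm in diameter, flat, 40 mm above the origin, with its centre 33 mm from the origin along this body's own +x axis (the display lies towards -x); origin at the centre of its underside. The place of the collar
- glass_jar: small empty glass jar, 54 mm in diameter, 77 mm high, on the left-hand bench, origin at the centre of its underside: a bystander, leave it
- hardener: white plastic bottle with a red cap, 48 mm in diameter, 115 mm high, on the left-hand bench, origin at the centre of its underside: a bystander, leave it (a tall dark-blue fin, 0.63 m high, stands between it and the robot's left side; keep the arm clear of it)

How it is judged:
By the outcome, as a careful person would: the job done as asked, in the order asked, and still so for the second after the job is handed in, with the robot touching nothing.
It also fails if it takes over 90 s, if anything falls off the work surface, if the arm or the gripper's body presses on something with over 40 N, if the wrist force passes 120 N, or if a joint passes its speed limit or range.

## Working session

There is one attempt and no reset: what is moved stays moved. The work goes in short steps, Python scripts to look and compute and a tool call to move; the robot and the scene stay as the last step left them, time stands still between calls to the robot, and variables do not carry over. Pictures are saved under pics/ and viewed, about 12 in all and at most 16, crops included, and the job is handed in when it is done.

Besides the shell and the picture viewer there is one more tool, called after ">>>" as name(argument=value, ...) on one line, values as JSON. move_arm: Moves the arm, as the interface text tells. Its arguments: {"type":"object","properties":{"series":{"type":"array","items":{"type":"array","items":{"type":"array","items":{"type":"number"}}}},"claw":{"type":"number"},"force":{"type":"number"}},"required":["series"]}

```bash
ls; mkdir -p pics; python3 - <<'E'
from plant import r
import cv2,numpy as np
np.set_printoptions(precision=3,suppress=True)
print(r.get_state())
for n in("top","scene","wrist"):
    m=r.camera_model(n); print(n,m)
    cv2.imwrite(f"pics/{n}0.png",r.read_camera(n)[:,:,::-1])
E
```

```text
pics
{'clock': 0.0, 'joints': array([ 1.08 ,  0.334,  0.04 ,  1.466, -0.013,  1.343, -0.059]), 'dq': array([-0.001, -0.   ,  0.   , -0.001,  0.001, -0.001,  0.001]), 'tau': array([  0.   , -65.636,   1.336, -40.381,  -0.06 ,   0.045,   0.   ]), 'eef_pos': array([ 248.04 , -600.381,  246.672]), 'tool_rot': array([-0.399,  2.008, -2.005]), 'force': array([-0.016,  1.301, -0.129]), 'moment': array([ 0.004,  0.047, -0.01 ]), 'opening': 1.0001199953233082}
top {'fx': 468.1648087176387, 'fy': 468.1648087176387, 'cx': 278.60236184694315, 'cy': 210.3076715711166, 'extrinsics': array([[  0.001,  -0.983,   0.181, 366.202],
       [ -1.   ,  -0.004,  -0.019, -24.451],
       [  0.02 ,  -0.181,  -0.983, 979.078],
       [  0.   ,   0.   ,   0.   ,   1.   ]])}
scene {'fx': 494.8463810091474, 'fy': 494.8463810091474, 'cx': 275.3066011152401, 'cy': 206.3176569976973, 'extrinsics': array([[  -0.002,    0.487,   -0.874, 1418.432],
       [   1.   ,    0.005,    0.001,  -31.936],
       [   0.005,   -0.874,   -0.487,  555.957],
       [   0.   ,    0.   ,    0.   ,    1.   ]])}
wrist {'fx': 325.19226210127806, 'fy': 325.19226210127806, 'cx': 282.07906420803266, 'cy': 206.09624745181995, 'extrinsics': array([[   0.382,   -0.892,   -0.24 ,  313.968],
       [  -0.924,   -0.369,   -0.099, -573.681],
       [  -0.001,    0.259,   -0.966,  384.982],
       [   0.   ,    0.   ,    0.   ,    1.   ]])}
```

View pics/top0.png

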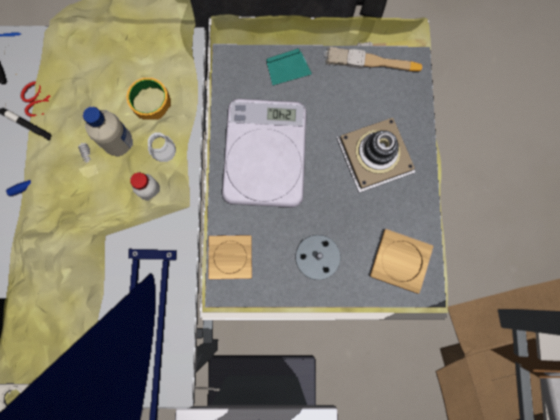

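View pics/scene0.png

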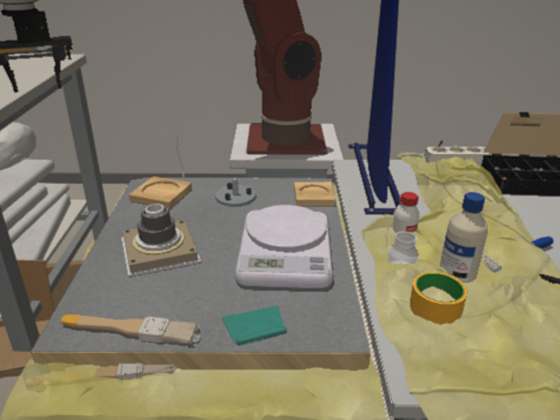

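The top view, where up is +x and left is +y, shows:
- stack sleeve about (384,142)
- scale pan (265,161)
- small block (230,257)
- stand (318,257)
- large block (403,261)

The scene view confirms this. A shelf stands on the robot's right.

```bash
cat >h.py <<'E'
from plant import r
import cv2,numpy as np
from scipy.spatial.transform import Rotation as R
np.set_printoptions(precision=1,suppress=True)
def ray(n,m,u,v):
    x,y=(u-m['cx'])/m['fx'],(v-m['cy'])/m['fy']
    if n=='wrist':
        t=np.hypot(x,y); s=np.sin(t)/max(t,1e-9); d=np.array([x*s,y*s,np.cos(t)])
    else: d=np.array([x,y,1.])
    E=m['extrinsics']; return E[:3,3],E[:3,:3]@d
def px2w(n,m,u,v,z):
    o,d=ray(n,m,u,v); return o+d*(z-o[2])/d[2]
def w2px(n,m,P):
    E=m['extrinsics']; p=(np.atleast_2d(P)-E[:3,3])@E[:3,:3]
    if n=='wrist':
        t=np.arctan2(np.hypot(p[:,0],p[:,1]),p[:,2]); q=p[:,:2]/np.maximum(np.hypot(p[:,0],p[:,1]),1e-9)[:,None]*t[:,None]
    else: q=p[:,:2]/p[:,2:]
    return q*[m['fx'],m['fy']]+[m['cx'],m['cy']]
def circ(x,y,z,d,n=60):
    a=np.linspace(0,2*np.pi,n); return np.c_[x+d/2*np.cos(a),y+d/2*np.sin(a),0*a+z]
def plan(target,yaw=None):
    "shift along tool axes from the present measured pose to target"
    s=r.get_state(); Rt=R.from_rotvec(s['tool_rot'])
    return Rt.inv().apply(np.array(target)-s['eef_pos'])
E
python3 - <<'E'
from h import *
m=r.camera_model('top')
for k,u,v,z in[('small',230,257,54),('large',403.5,261,54),('stand',318,257,46),('pan',265,161,78),('sleeve',384,142,129)]:
    print(k,px2w('top',m,u,v,z))
im=cv2.imread('pics/top0.png')[90:300,200:440]
cv2.imwrite('pics/top0c.png',cv2.resize(im,None,fx=2.85*1.15,fy=2.85,interpolation=cv2.INTER_CUBIC) if 0 else cv2.resize(im,None,fx=2.8,fy=2.8,interpolation=cv2.INTER_CUBIC))
s=r.get_state(); print(R.from_rotvec(s['tool_rot']).as_matrix())
E
```

```text
small [442.5  53.2  54. ]
large [ 435.4 -290.    54. ]
stand [ 443.6 -121.2   46. ]
pan [631.9 -14.8  78. ]
sleeve [ 655.9 -241.8  129. ]
[[-0.9 -0.   0.4]
 [-0.4  0.  -0.9]
 [ 0.  -1.  -0. ]]
```

View pics/top0c.png

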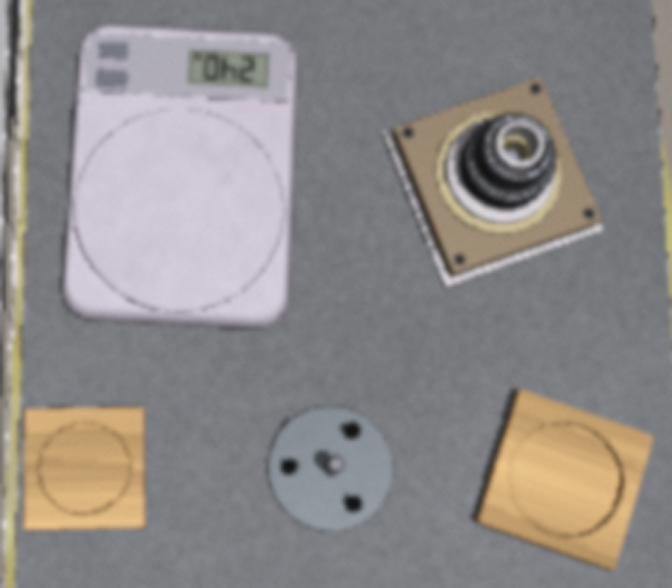

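The enlarged crop gives, back in full-frame pixels: sleeve top (385,140), small recess (230,257), large recess (402,261), stand (318,256.5), pan (263.6,165).

```bash
python3 - <<'E'
from h import *
m=r.camera_model('top')
for k,u,v,z in[('small',230.1,256.8,54),('large',401.8,260.8,54),('stand',317.9,256.5,46),('pan',263.6,164.7,78),('sleeve',385.1,140.1,129)]:
    print(k,px2w('top',m,u,v,z))
print(plan([248,-600,350]),plan([653,-242,350]),plan([653,-242,250]))
np.set_printoptions(precision=4,suppress=True);print(R.from_rotvec(r.get_state()['tool_rot']).as_matrix())
E
```

```text
small [442.9  53.   54. ]
large [ 435.8 -286.6   54. ]
stand [ 444.6 -121.1   46. ]
pan [624.2 -12.   78. ]
sleeve [ 659.7 -244.1  129. ]
[  -0.1 -103.1   -0.6] [-511.1 -103.  -176.8] [-511.1   -3.  -176.7]
[[-0.9242 -0.0006  0.3819]
 [-0.3819  0.0011 -0.9242]
 [ 0.0001 -1.     -0.0013]]
```

>>> move_arm(series=[[[0, -30, 0, 0, 0, 0], [0, -65, 0, 0, 0, 0], [0, -100, 0, 0, 0, 0], [-35, -100, -12, 0, 0, 0], [-75, -100, -26, 0, 0, 0], [-115, -100, -40, 0, 0, 0], [-155, -100, -54, 0, 0, 0], [-195, -100, -68, 0, 0, 0], [-235, -100, -82, 0, 0, 0], [-275, -100, -96, 0, 0, 0], [-315, -100, -110, 0, 0, 0], [-355, -100, -124, 0, 0, 0], [-395, -100, -138, 0, 0, 0], [-435, -100, -151, 0, 0, 0], [-475, -90, -165, 0, 0, 0], [-505, -60, -176, 0, 0, 0], [-515, -30, -180, 0, 0, 0], [-515, -5, -180, 0, 0, 0], [-515, -5, -180, 0, 0, 0], [-515, -5, -180, 0, 0, 0]]], claw=0, force=30)

```text
clock: 2.15
eef_pos: [655.2, -238.2, 252.9]
tool_rot: [-0.398, 2.007, -2.007]
force: [0.3, 0.2, 1.2]
opening: 1.0
```

```bash
python3 - <<'E'
from h import *
s=r.get_state();print(s['clock'],s['eef_pos'],s['joints'],s['force'])
m=r.camera_model('wrist'); im=r.read_camera('wrist')[:,:,::-1].copy()
cv2.imwrite('pics/w1raw.png',im)
for (z,d) in((129,33),(123,50),(99,66),(73,80)):
    cv2.polylines(im,[np.int32(np.round(w2px('wrist',m,circ(659.7,-244.1,z,d))*4)).reshape(-1,1,2)],True,(0,255,0),1,cv2.LINE_AA,2)
cv2.imwrite('pics/w1.png',im)
E
```

```text
2.15 [ 655.2 -238.2  252.9] [ 0.4  0.4 -0.2  1.3  0.1  1.4 -1. ] [0.3 0.2 1.2]
```

View pics/w1.png

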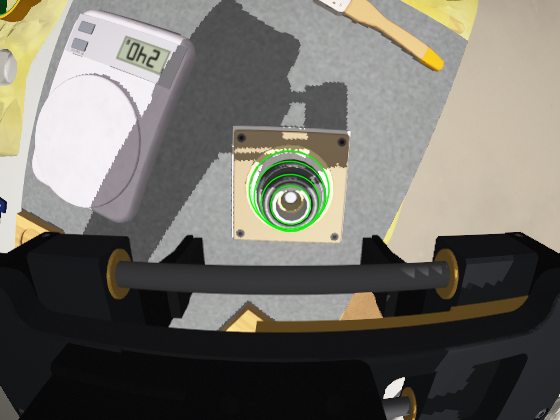

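The wrist view shows the stack around (290,195), between the fingers. The projected circles from the top camera fit it closely, so I'll zoom in to check the residual.

```bash
python3 - <<'E'
import cv2
im=cv2.imread('pics/w1.png')[120:250,225:365]; cv2.imwrite('pics/w1c.png',cv2.resize(im,None,fx=4,fy=4,interpolation=cv2.INTER_CUBIC))
E
```

```text
(no output)
```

View pics/w1c.png

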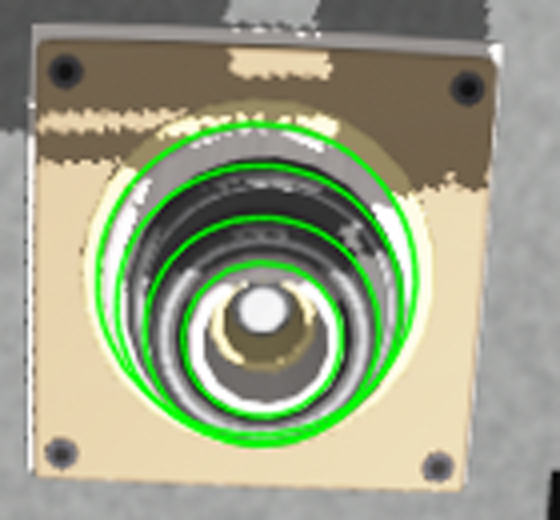

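Fit is within about 1 mm, so the stack axis is at (660,-244). I'll compute the shift for grasping the small weight.

```bash
python3 - <<'E'
from h import *
print(plan([660,-244,160]),plan([660,-244,132]))
E
```

```text
[-1.8 94.2  6.7] [ -1.8 122.2   6.7]
```

>>> move_arm(series=[[[-2, 0, 6.5, 0, 0, 0], [-2, 25, 6.5, 0, 0, 0], [-2, 50, 6.5, 0, 0, 0], [-2, 75, 6.5, 0, 0, 0], [-2, 95, 6.5, 0, 0, 0], [-2, 110, 6.5, 0, 0, 0], [-2, 118, 6.5, 0, 0, 0], [-2, 122, 6.5, 0, 0, 0], [-2, 122, 6.5, 0, 0, 0], [-2, 122, 6.5, 0, 0, 0]]])

```text
clock: 3.2
eef_pos: [660.3, -243.2, 131.7]
tool_rot: [-0.397, 2.005, -2.007]
force: [0.9, -0.6, 0.8]
opening: 0.998
```

>>> move_arm(series=[[[0, 0, 0, 0, 0, 0], [0, 0, 0, 0, 0, 0], [0, 0, 0, 0, 0, 0], [0, 0, 0, 0, 0, 0], [0, 0, 0, 0, 0, 0], [0, 0, 0, 0, 0, 0], [0, 0, 0, 0, 0, 0], [0, 0, 0, 0, 0, 0]]], claw=255, force=30)

```text
clock: 4.0
eef_pos: [659.8, -243.2, 130.6]
tool_rot: [-0.398, 2.006, -2.007]
force: [0.8, -1.0, -0.7]
opening: 0.538
```

>>> move_arm(series=[[[0, 0, 0, 0, 0, 0], [0, 0, 0, 0, 0, 0], [0, -5, 0, 0, 0, 0], [0, -12, 0, 0, 0, 0], [0, -22, 0, 0, 0, 0], [0, -35, 0, 0, 0, 0], [0, -50, 0, 0, 0, 0], [0, -70, 0, 0, 0, 0], [0, -95, 0, 0, 0, 0], [0, -120, 0, 0, 0, 0], [0, -120, 0, 0, 0, 0], [0, -120, 0, 0, 0, 0]]])

```text
clock: 5.2
eef_pos: [660.0, -242.6, 251.6]
tool_rot: [-0.397, 2.005, -2.006]
force: [0.1, 0.2, -2.9]
opening: 0.533
```

```bash
python3 - <<'E'
from h import *
s=r.get_state();print(s['clock'],s['eef_pos'],s['joints'],s['force'],s['opening'])
cv2.imwrite('pics/w2.png',r.read_camera('wrist')[:,:,::-1])
print(plan([443,53,250]),plan([443,53,130]))
E
```

```text
5.2 [ 660.  -242.6  251.6] [ 0.4  0.5 -0.2  1.3  0.1  1.4 -1. ] [ 0.1  0.2 -2.9] 0.5334822746888725
[  87.1    0.5 -355.9] [  87.   120.5 -355.8]
```

View pics/w2.png

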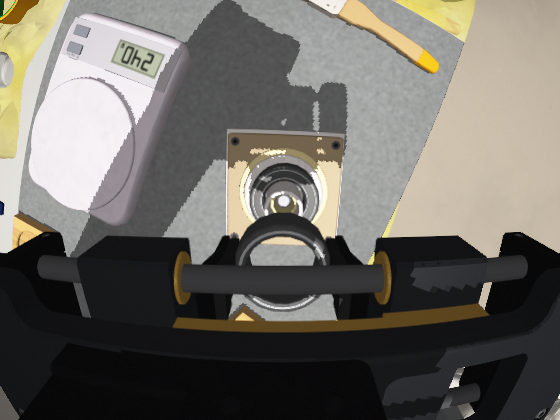

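Small weight is held, level between the fingers at about (284,260), and the stack below is undisturbed. Next: carry it to the small block.

>>> move_arm(series=[[[5, 0, -20, 0, 0, 0], [13, 0, -55, 0, 0, 0], [22, 0, -90, 0, 0, 0], [31, 0, -125, 0, 0, 0], [40, 0, -160, 0, 0, 0], [48, 0, -195, 0, 0, 0], [57, 0, -230, 0, 0, 0], [65, 0, -265, 0, 0, 0], [74, 0, -300, 0, 0, 0], [82, 0, -335, 0, 0, 0], [87, 0, -356, 0, 0, 0], [87, 0, -356, 0, 0, 0], [87, 0, -356, 0, 0, 0], [87, 0, -356, 0, 0, 0]]])

```text
clock: 6.65
eef_pos: [443.5, 52.0, 250.0]
tool_rot: [-0.398, 2.008, -2.007]
force: [-0.0, 0.0, -2.3]
opening: 0.537
```

```bash
cat >look.py <<'E'
import sys
from h import *
# look.py name crop(u0 v0 u1 v1) scale  x,y,z,d ...
n,crop,k=sys.argv[1],[int(a) for a in sys.argv[2].split(',')],float(sys.argv[3])
s=r.get_state();print(s['clock'],s['eef_pos'],s['joints'],s['force'],s['opening'])
m=r.camera_model('wrist'); im=r.read_camera('wrist')[:,:,::-1].copy()
u0,v0,u1,v1=crop; im=cv2.resize(im[v0:v1,u0:u1],None,fx=k,fy=k,interpolation=cv2.INTER_CUBIC)
for a in sys.argv[4:]:
    x,y,z,d=map(float,a.split(','))
    p=(w2px('wrist',m,circ(x,y,z,d))-[u0,v0]+.5)*k-.5
    cv2.polylines(im,[np.int32(p*4).reshape(-1,1,2)],True,(0,255,0),1,cv2.LINE_AA,2)
cv2.imwrite(f'pics/{n}.png',im)
E
python3 look.py w3 150,110,430,310 2.8 443,53,54,64
```

```text
6.65 [443.5  52.  250. ] [ 0.2 -0.1 -0.4  1.9 -0.   1.3 -1.4] [-0.   0.  -2.3] 0.5371210027948522
```

View pics/w3.png

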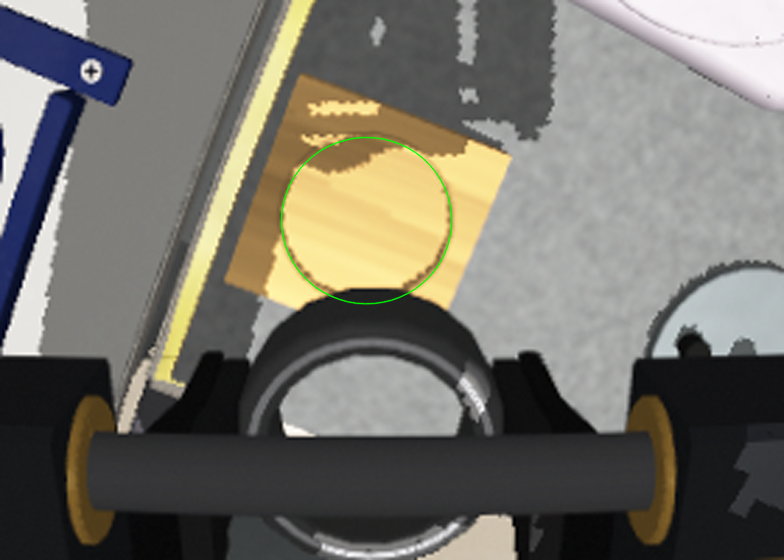

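The recess circle fits exactly and the ring is held above it. Descending.

>>> move_arm(series=[[[0, 20, -1, 0, 0, 0], [0, 45, -1, 0, 0, 0], [0, 75, -1, 0, 0, 0], [0, 100, -1, 0, 0, 0], [0, 125, -1, 0, 0, 0], [0, 145, -1, 0, 0, 0], [0, 157, -1, 0, 0, 0], [0, 163, -1, 0, 0, 0], [0, 166, -1, 0, 0, 0], [0, 167, -1, 0, 0, 0], [0, 167, -1, 0, 0, 0], [0, 167, -1, 0, 0, 0]]])

```text
clock: 7.9
eef_pos: [443.5, 53.8, 84.2]
tool_rot: [-0.397, 2.006, -2.006]
force: [-0.1, -0.5, -2.1]
opening: 0.534
```

>>> move_arm(series=[[[0, 0.5, 0, 0, 0, 0], [0, 1, 0, 0, 0, 0], [0, 1, 0, 0, 0, 0], [0, 1, 0, 0, 0, 0]]])

```text
clock: 8.3
eef_pos: [443.1, 53.7, 82.6]
tool_rot: [-0.398, 2.007, -2.007]
force: [-0.1, 0.3, -1.4]
opening: 0.533
```

>>> move_arm(series=[[[0, 0.5, 0, 0, 0, 0], [0, 1, 0, 0, 0, 0], [0, 1.5, 0, 0, 0, 0], [0, 1.5, 0, 0, 0, 0], [0, 1.5, 0, 0, 0, 0]]])

```text
clock: 8.8
eef_pos: [443.0, 53.8, 81.0]
tool_rot: [-0.398, 2.007, -2.006]
force: [-0.7, 0.1, -2.0]
opening: 0.534
```

>>> move_arm(series=[[[0, 0.5, 0, 0, 0, 0], [0, 1, 0, 0, 0, 0], [0, 1, 0, 0, 0, 0], [0, 1, 0, 0, 0, 0]]])

```text
clock: 9.2
eef_pos: [443.0, 53.8, 80.0]
tool_rot: [-0.398, 2.007, -2.007]
force: [0.2, -0.1, -2.9]
opening: 0.532
```

>>> move_arm(series=[[[0, 0.5, 0, 0, 0, 0], [0, 1, 0, 0, 0, 0], [0, 1, 0, 0, 0, 0], [0, 1, 0, 0, 0, 0]]])

```text
clock: 9.6
eef_pos: [443.1, 53.8, 79.4]
tool_rot: [-0.398, 2.006, -2.007]
force: [-2.9, -0.2, 5.3]
opening: 0.534
```

>>> move_arm(series=[[[0, 0.5, 0, 0, 0, 0], [0, 0.5, 0, 0, 0, 0], [0, 0.5, 0, 0, 0, 0]]])

```text
clock: 9.9
eef_pos: [443.1, 53.8, 79.3]
tool_rot: [-0.398, 2.006, -2.007]
force: [-5.7, -1.0, 12.9]
opening: 0.531
```

>>> move_arm(series=[[[0, -0.7, 0, 0, 0, 0], [0, -0.7, 0, 0, 0, 0]]])

```text
clock: 10.1
eef_pos: [443.2, 53.8, 79.4]
tool_rot: [-0.398, 2.006, -2.006]
force: [-1.0, -0.0, 3.6]
opening: 0.533
```

>>> move_arm(series=[[[0, 0, 0, 0, 0, 0], [0, 0, 0, 0, 0, 0], [0, 0, 0, 0, 0, 0], [0, 0, 0, 0, 0, 0], [0, 0, 0, 0, 0, 0]]], claw=70)

```text
clock: 10.6
eef_pos: [443.4, 53.8, 79.5]
tool_rot: [-0.397, 2.006, -2.006]
force: [-0.1, 0.2, 2.9]
opening: 0.721
```

>>> move_arm(series=[[[0, -10, 0, 0, 0, 0], [0, -25, 0, 0, 0, 0], [0, -50, 0, 0, 0, 0], [0, -80, 0, 0, 0, 0], [0, -115, 0, 0, 0, 0], [0, -150, 0, 0, 0, 0], [0, -170, 0, 0, 0, 0], [0, -170, 0, 0, 0, 0], [0, -170, 0, 0, 0, 0]]], claw=0)

```text
clock: 11.5
eef_pos: [442.8, 53.7, 249.3]
tool_rot: [-0.398, 2.006, -2.007]
force: [-0.5, -0.2, -0.3]
opening: 0.999
```

```bash
python3 look.py w4 150,110,430,310 2.8 443,53,54,64 443,53,72,50
python3 -c "
from h import *
print(plan([660,-244,250]),plan([660,-244,106]))"
```

```text
11.5 [442.8  53.7 249.3] [ 0.2 -0.1 -0.4  1.9 -0.   1.3 -1.4] [-0.5 -0.2 -0.3] 0.9994818624476951
[-87.4  -1.6 358.1] [-87.6 142.4 358.2]
```

View pics/w4.png

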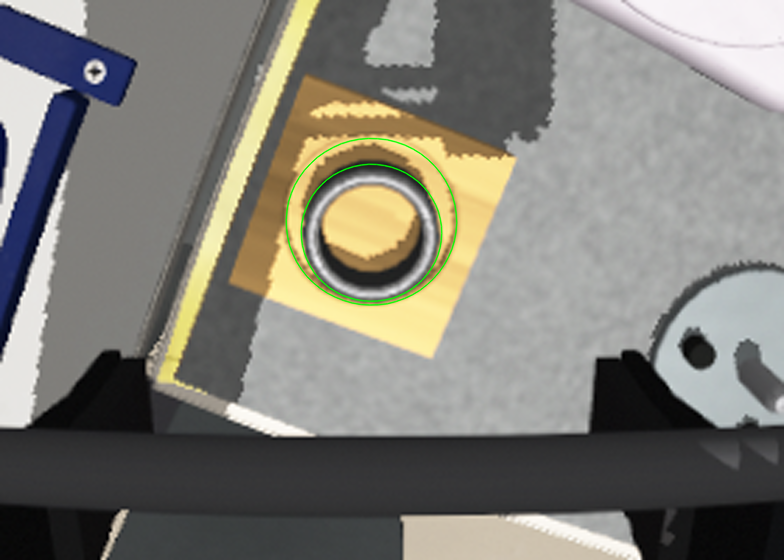

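Small weight sits flat in its recess. Next, the large weight, gripped with TCP at about z=107.

>>> move_arm(series=[[[-5, 0, 20, 0, 0, 0], [-13, 0, 55, 0, 0, 0], [-24, 0, 100, 0, 0, 0], [-35, 0, 145, 0, 0, 0], [-46, 0, 190, 0, 0, 0], [-57, 0, 235, 0, 0, 0], [-68, 0, 280, 0, 0, 0], [-79, 0, 325, 0, 0, 0], [-87, 0, 358, 0, 0, 0], [-87, 0, 358, 0, 0, 0], [-87, 0, 358, 0, 0, 0], [-87, 30, 358, 0, 0, 0], [-87, 60, 358, 0, 0, 0], [-87, 90, 358, 0, 0, 0], [-87, 115, 358, 0, 0, 0], [-87, 130, 358, 0, 0, 0], [-87, 138, 358, 0, 0, 0], [-87, 141.5, 358, 0, 0, 0], [-87, 141.5, 358, 0, 0, 0], [-87, 141.5, 358, 0, 0, 0]]])

```text
clock: 13.55
eef_pos: [660.8, -244.0, 109.1]
tool_rot: [-0.396, 2.005, -2.007]
force: [0.0, -0.5, -0.5]
opening: 0.997
```

>>> move_arm(series=[[[0, 0, 0, 0, 0, 0], [0, 0, 0, 0, 0, 0], [0, 0, 0, 0, 0, 0], [0, 0, 0, 0, 0, 0], [0, 0, 0, 0, 0, 0], [0, 0, 0, 0, 0, 0], [0, 0, 0, 0, 0, 0], [0, 0, 0, 0, 0, 0]]], claw=255, force=40)

```text
clock: 14.35
eef_pos: [660.3, -244.1, 108.0]
tool_rot: [-0.398, 2.006, -2.007]
force: [1.5, -1.0, 0.7]
opening: 0.717
```

>>> move_arm(series=[[[0, 0, 0, 0, 0, 0], [0, -5, 0, 0, 0, 0], [0, -12, 0, 0, 0, 0], [0, -22, 0, 0, 0, 0], [0, -35, 0, 0, 0, 0], [0, -50, 0, 0, 0, 0], [0, -70, 0, 0, 0, 0], [0, -95, 0, 0, 0, 0], [0, -120, 0, 0, 0, 0], [0, -140, 0, 0, 0, 0], [0, -140, 0, 0, 0, 0], [0, -140, 0, 0, 0, 0]]])

```text
clock: 15.55
eef_pos: [660.2, -243.8, 248.1]
tool_rot: [-0.397, 2.006, -2.007]
force: [-0.8, -0.1, -7.2]
opening: 0.721
```

```bash
python3 look.py w5 150,110,430,310 2.8 660,-244,129,33 660,-244,73,80 660,-244,65,92
python3 -c "
from h import *
print(plan([436,-287,248]),plan([436,-287,83]))"
```

```text
15.55 [ 660.2 -243.8  248.1] [ 0.4  0.5 -0.2  1.3  0.1  1.4 -1. ] [-0.8 -0.1 -7.2] 0.7213513359977636
[223.2  -0.9 -45.5] [223.1 164.1 -45.3]
```

View pics/w5.png

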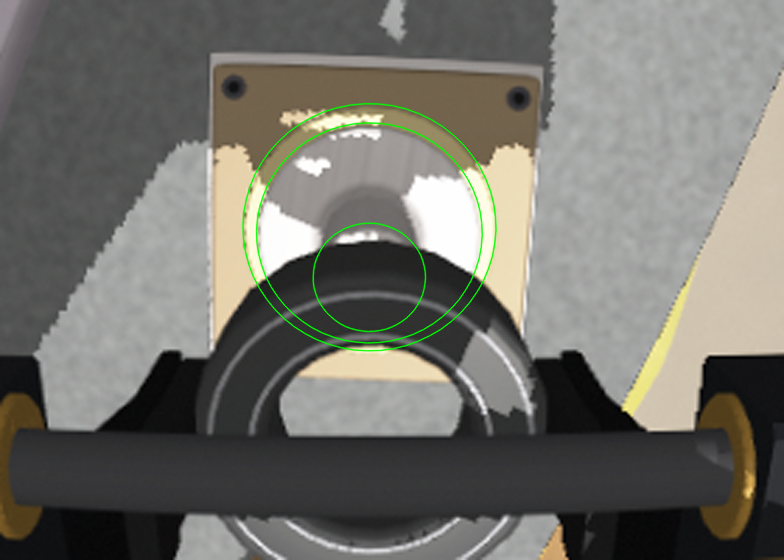

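Only the large weight came up. The plate and collar remain centred, and the circles fit at (660,-244).

>>> move_arm(series=[[[20, 0, -4, 0, 0, 0], [50, 0, -10, 0, 0, 0], [85, 0, -17, 0, 0, 0], [120, 0, -24, 0, 0, 0], [155, 0, -31, 0, 0, 0], [185, 0, -38, 0, 0, 0], [210, 0, -43, 0, 0, 0], [223, 0, -45.5, 0, 0, 0], [223, 0, -45.5, 0, 0, 0], [223, 0, -45.5, 0, 0, 0]]])

```text
clock: 16.6
eef_pos: [437.2, -286.5, 247.4]
tool_rot: [-0.398, 2.007, -2.006]
force: [0.2, 0.4, -6.0]
opening: 0.716
```

```bash
python3 look.py w6 150,110,430,310 2.8 436,-287,54,80
python3 -c "
from h import *
print(plan([436,-287,83]))"
```

```text
16.6 [ 437.2 -286.5  247.4] [ 0.7  0.1 -0.2  1.8  0.   1.3 -0.7] [ 0.2  0.4 -6. ] 0.7161787194431504
[  1.9 164.4   0.1]
```

View pics/w6.png

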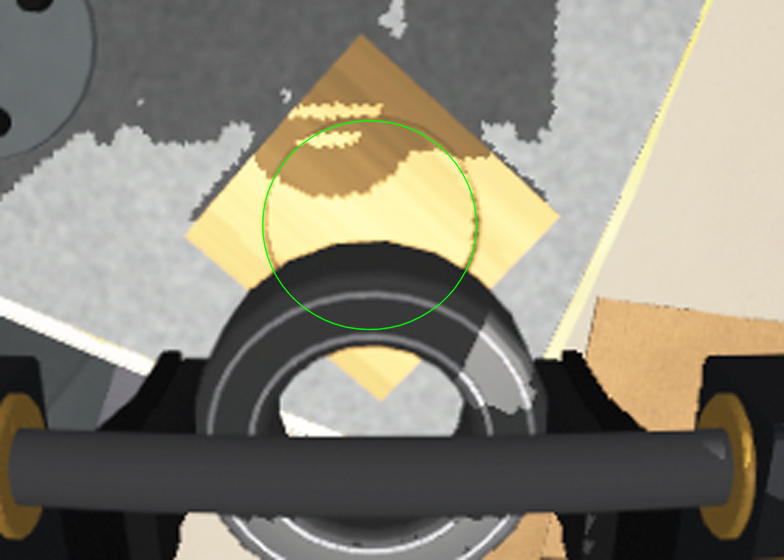

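The recess circle fits to within about 1 mm. Descending to about 3 mm above contact, then creeping.

>>> move_arm(series=[[[1.5, 20, 0.5, 0, 0, 0], [1.5, 45, 0.5, 0, 0, 0], [1.5, 75, 0.5, 0, 0, 0], [1.5, 100, 0.5, 0, 0, 0], [1.5, 125, 0.5, 0, 0, 0], [1.5, 143, 0.5, 0, 0, 0], [1.5, 154, 0.5, 0, 0, 0], [1.5, 160, 0.5, 0, 0, 0], [1.5, 161.5, 0.5, 0, 0, 0], [1.5, 161.5, 0.5, 0, 0, 0], [1.5, 161.5, 0.5, 0, 0, 0]]])

```text
clock: 17.75
eef_pos: [436.1, -288.3, 87.2]
tool_rot: [-0.397, 2.005, -2.007]
force: [-0.3, 0.8, -6.1]
opening: 0.722
```

>>> move_arm(series=[[[0, 0.5, 0, 0, 0, 0], [0, 1, 0, 0, 0, 0], [0, 1.5, 0, 0, 0, 0], [0, 1.5, 0, 0, 0, 0], [0, 1.5, 0, 0, 0, 0]]])

```text
clock: 18.25
eef_pos: [435.5, -288.0, 84.8]
tool_rot: [-0.398, 2.007, -2.006]
force: [-0.0, -0.2, -6.6]
opening: 0.719
```

>>> move_arm(series=[[[0, 0.5, 0, 0, 0, 0], [0, 1, 0, 0, 0, 0], [0, 1, 0, 0, 0, 0], [0, 1, 0, 0, 0, 0]]])

```text
clock: 18.65
eef_pos: [435.5, -288.0, 83.7]
tool_rot: [-0.398, 2.007, -2.006]
force: [-0.1, 0.4, -5.7]
opening: 0.72
```

>>> move_arm(series=[[[0, 0.5, 0, 0, 0, 0], [0, 0.8, 0, 0, 0, 0], [0, 0.8, 0, 0, 0, 0], [0, 0.8, 0, 0, 0, 0]]])

```text
clock: 19.05
eef_pos: [435.5, -288.0, 82.9]
tool_rot: [-0.398, 2.007, -2.006]
force: [0.4, -0.5, -5.4]
opening: 0.72
```

>>> move_arm(series=[[[0, 0.3, 0, 0, 0, 0], [0, 0.5, 0, 0, 0, 0], [0, 0.5, 0, 0, 0, 0]]])

```text
clock: 19.35
eef_pos: [435.5, -288.0, 82.9]
tool_rot: [-0.398, 2.006, -2.007]
force: [-4.0, 1.0, 1.8]
opening: 0.721
```

>>> move_arm(series=[[[0, 0, 0, 0, 0, 0], [0, 0, 0, 0, 0, 0], [0, 0, 0, 0, 0, 0], [0, 0, 0, 0, 0, 0], [0, 0, 0, 0, 0, 0]]], claw=30)

```text
clock: 19.85
eef_pos: [435.6, -288.1, 82.5]
tool_rot: [-0.398, 2.006, -2.007]
force: [1.3, -0.4, -1.4]
opening: 0.877
```

>>> move_arm(series=[[[0, -10, 0, 0, 0, 0], [0, -25, 0, 0, 0, 0], [0, -50, 0, 0, 0, 0], [0, -80, 0, 0, 0, 0], [0, -115, 0, 0, 0, 0], [0, -150, 0, 0, 0, 0], [0, -170, 0, 0, 0, 0], [0, -170, 0, 0, 0, 0], [0, -170, 0, 0, 0, 0]]], claw=0)

```text
clock: 20.75
eef_pos: [435.5, -288.0, 252.9]
tool_rot: [-0.397, 2.006, -2.007]
force: [0.2, 0.1, -0.1]
opening: 1.001
```

```bash
python3 look.py w7 150,110,430,310 2.8 436,-287,54,80 436,-287,74,66
python3 -c "
from h import *
print(plan([660,-244,250]),plan([660,-244,107]))"
```

```text
20.75 [ 435.5 -288.   252.9] [ 0.7  0.1 -0.2  1.8  0.   1.3 -0.7] [ 0.2  0.1 -0.1] 1.0011956198692078
[-224.6    1.8   45.4] [-224.7  144.8   45.4]
```

View pics/w7.png

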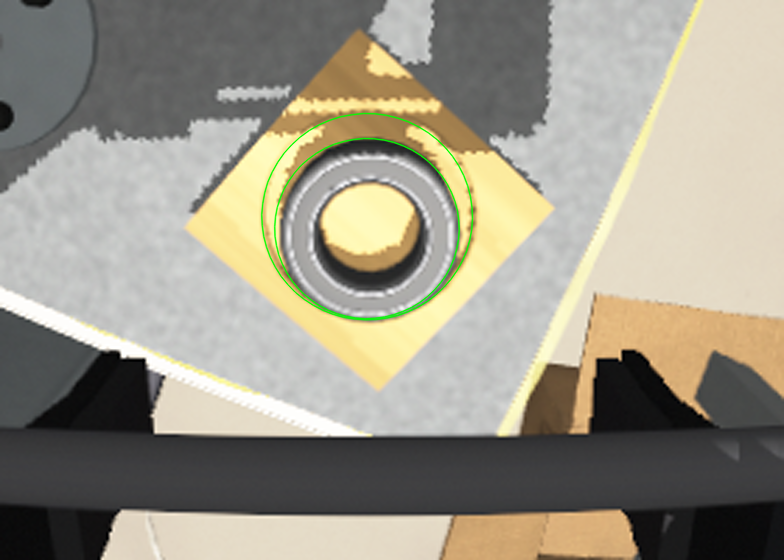

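Large weight lies flat in its recess, with clearance all round. Next, the plate, gripped by the sleeve with TCP at about 110.

>>> move_arm(series=[[[-20, 0, 4, 0, 0, 0], [-55, 0, 11, 0, 0, 0], [-95, 0, 19, 0, 0, 0], [-135, 0, 27, 0, 0, 0], [-175, 0, 35, 0, 0, 0], [-210, 0, 43, 0, 0, 0], [-224.5, 0, 45.5, 0, 0, 0], [-224.5, 0, 45.5, 0, 0, 0], [-224.5, 0, 45.5, 0, 0, 0], [-224.5, 30, 45.5, 0, 0, 0], [-224.5, 60, 45.5, 0, 0, 0], [-224.5, 90, 45.5, 0, 0, 0], [-224.5, 115, 45.5, 0, 0, 0], [-224.5, 132, 45.5, 0, 0, 0], [-224.5, 140, 45.5, 0, 0, 0], [-224.5, 143, 45.5, 0, 0, 0], [-224.5, 143, 45.5, 0, 0, 0], [-224.5, 143, 45.5, 0, 0, 0]]])

```text
clock: 22.6
eef_pos: [661.0, -244.6, 110.9]
tool_rot: [-0.396, 2.005, -2.007]
force: [-0.5, 0.5, 0.5]
opening: 1.004
```

>>> move_arm(series=[[[0, 0, 0, 0, 0, 0], [0, 0, 0, 0, 0, 0], [0, 0, 0, 0, 0, 0], [0, 0, 0, 0, 0, 0], [0, 0, 0, 0, 0, 0], [0, 0, 0, 0, 0, 0], [0, 0, 0, 0, 0, 0], [0, 0, 0, 0, 0, 0], [0, 0, 0, 0, 0, 0], [0, 0, 0, 0, 0, 0], [0, 0, 0, 0, 0, 0]]], claw=255, force=40)

```text
clock: 23.7
eef_pos: [660.3, -244.2, 109.4]
tool_rot: [-0.398, 2.007, -2.006]
force: [-0.2, 0.8, -0.2]
opening: 0.345
```

>>> move_arm(series=[[[0, -2, 0, 0, 0, 0], [0, -7, 0, 0, 0, 0], [0, -15, 0, 0, 0, 0], [0, -25, 0, 0, 0, 0], [0, -37, 0, 0, 0, 0], [0, -52, 0, 0, 0, 0], [0, -70, 0, 0, 0, 0], [0, -95, 0, 0, 0, 0], [0, -120, 0, 0, 0, 0], [0, -145, 0, 0, 0, 0], [0, -145, 0, 0, 0, 0], [0, -145, 0, 0, 0, 0]]])

```text
clock: 24.9
eef_pos: [660.5, -244.4, 255.4]
tool_rot: [-0.397, 2.005, -2.007]
force: [-0.8, -0.2, -3.0]
opening: 0.346
```

```bash
python3 -c "
from h import *
s=r.get_state();print(s['force'],s['opening'])
print(plan([444.5,-121,254]),plan([444.5,-121,102.4]))"
```

```text
[-0.8 -0.2 -3. ] 0.3460765306956837
[ 152.5    1.  -196.6] [ 152.7  152.6 -196.7]
```

>>> move_arm(series=[[[20, 0, -15, 0, 0, 0], [50, 0, -37, 0, 0, 0], [85, 0, -63, 0, 0, 0], [120, 0, -89, 0, 0, 0], [155, 0, -115, 0, 0, 0], [182, 0, -135, 0, 0, 0], [195, 0, -145, 0, 0, 0], [195, 0, -145, 0, 0, 0], [195, 0, -145, 0, 0, 0], [195, 0, -145, 0, 0, 0]]])

```text
clock: 25.9
eef_pos: [425.3, -184.8, 254.0]
tool_rot: [-0.399, 2.007, -2.006]
force: [0.5, 0.3, -2.1]
opening: 0.345
```

```bash
python3 look.py w8 130,90,410,300 2.8 444.5,-121,46,90 444.5,-121,80,13
python3 -c "
from h import *
print(plan([444.5,-121,254]),plan([444.5,-121,102.4]))"
```

```text
25.9 [ 425.3 -184.8  254. ] [ 0.6 -0.  -0.2  1.9 -0.   1.3 -0.9] [ 0.5  0.3 -2.1] 0.34522998525918847
[-42.1   0.  -51.6] [-42.1 151.6 -51.5]
```

View pics/w8.png

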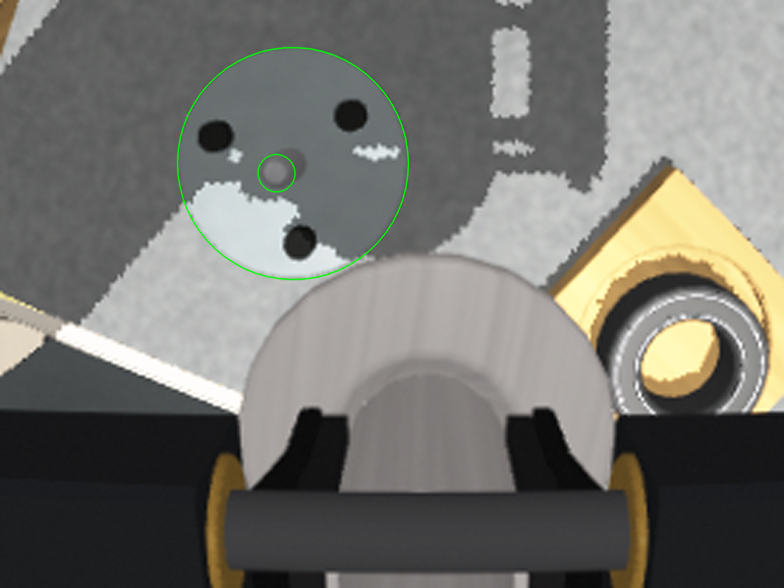

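The stand and pin match the projected circles to within 1 mm, and the plate is held level. Moving over and down.

>>> move_arm(series=[[[-10, 0, -12, 0, 0, 0], [-28, 0, -34, 0, 0, 0], [-40, 0, -49, 0, 0, 0], [-42, 0, -51.5, 0, 0, 0], [-42, 0, -51.5, 0, 0, 0], [-42, 25, -51.5, 0, 0, 0], [-42, 55, -51.5, 0, 0, 0], [-42, 80, -51.5, 0, 0, 0], [-42, 98, -51.5, 0, 0, 0], [-42, 113, -51.5, 0, 0, 0], [-42, 126, -51.5, 0, 0, 0], [-42, 137, -51.5, 0, 0, 0], [-42, 144, -51.5, 0, 0, 0], [-42, 147, -51.5, 0, 0, 0], [-42, 147, -51.5, 0, 0, 0], [-42, 147, -51.5, 0, 0, 0]]])

```text
clock: 27.55
eef_pos: [444.3, -121.2, 108.0]
tool_rot: [-0.397, 2.006, -2.007]
force: [0.3, 0.6, -2.2]
opening: 0.345
```

>>> move_arm(series=[[[0, 0.5, 0, 0, 0, 0], [0, 1, 0, 0, 0, 0], [0, 1.5, 0, 0, 0, 0], [0, 1.5, 0, 0, 0, 0], [0, 1.5, 0, 0, 0, 0]]])

```text
clock: 28.05
eef_pos: [443.9, -121.2, 106.0]
tool_rot: [-0.398, 2.007, -2.007]
force: [0.3, 0.0, -2.2]
opening: 0.347
```

>>> move_arm(series=[[[0, 0.5, 0, 0, 0, 0], [0, 1, 0, 0, 0, 0], [0, 1, 0, 0, 0, 0], [0, 1, 0, 0, 0, 0]]])

```text
clock: 28.45
eef_pos: [443.9, -121.2, 104.9]
tool_rot: [-0.398, 2.007, -2.006]
force: [0.3, 0.8, -3.1]
opening: 0.345
```

>>> move_arm(series=[[[0, 0.5, 0, 0, 0, 0], [0, 1, 0, 0, 0, 0], [0, 1.5, 0, 0, 0, 0], [0, 1.5, 0, 0, 0, 0], [0, 1.5, 0, 0, 0, 0]]])

```text
clock: 28.95
eef_pos: [443.9, -121.1, 103.4]
tool_rot: [-0.398, 2.007, -2.006]
force: [-0.8, 0.0, -1.5]
opening: 0.348
```

>>> move_arm(series=[[[0, 0.3, 0, 0, 0, 0], [0, 0.7, 0, 0, 0, 0], [0, 0.7, 0, 0, 0, 0], [0, 0.7, 0, 0, 0, 0]]])

```text
clock: 29.35
eef_pos: [443.9, -121.1, 102.7]
tool_rot: [-0.398, 2.007, -2.006]
force: [0.7, 0.2, -3.0]
opening: 0.351
```

>>> move_arm(series=[[[0, 0.3, 0, 0, 0, 0], [0, 0.6, 0, 0, 0, 0], [0, 0.6, 0, 0, 0, 0], [0, 0.6, 0, 0, 0, 0]]])

```text
clock: 29.75
eef_pos: [444.0, -121.2, 102.3]
tool_rot: [-0.398, 2.006, -2.006]
force: [-1.5, 0.4, -0.5]
opening: 0.348
```

>>> move_arm(series=[[[0, 0.3, 0, 0, 0, 0], [0, 0.5, 0, 0, 0, 0], [0, 0.5, 0, 0, 0, 0], [0, 0.5, 0, 0, 0, 0]]])

```text
clock: 30.15
eef_pos: [444.0, -121.2, 102.2]
tool_rot: [-0.398, 2.006, -2.007]
force: [-3.0, 1.2, 6.5]
opening: 0.346
```

Contact, about 9 N carried by the studs. Releasing.

>>> move_arm(series=[[[0, 0, 0, 0, 0, 0], [0, 0, 0, 0, 0, 0], [0, 0, 0, 0, 0, 0], [0, 0, 0, 0, 0, 0], [0, 0, 0, 0, 0, 0], [0, 0, 0, 0, 0, 0]]], claw=80)

```text
clock: 30.75
eef_pos: [443.9, -121.2, 101.6]
tool_rot: [-0.398, 2.007, -2.006]
force: [0.1, 0.1, 0.7]
opening: 0.676
```

>>> move_arm(series=[[[0, -8, 0, 0, 0, 0], [0, -22, 0, 0, 0, 0], [0, -45, 0, 0, 0, 0], [0, -75, 0, 0, 0, 0], [0, -110, 0, 0, 0, 0], [0, -140, 0, 0, 0, 0], [0, -150, 0, 0, 0, 0], [0, -150, 0, 0, 0, 0], [0, -150, 0, 0, 0, 0]]])

```text
clock: 31.65
eef_pos: [443.4, -121.1, 250.8]
tool_rot: [-0.399, 2.007, -2.006]
force: [-0.6, -0.2, -0.7]
opening: 0.685
```

```bash
python3 look.py w9 150,110,430,310 2.8 444.5,-121,46,90 444.5,-121,66,80 444.5,-121,122,33
python3 -c "
from h import *
print(plan([660,-244,250]),plan([660,-244,100]))"
```

```text
31.65 [ 443.4 -121.1  250.8] [ 0.5 -0.  -0.3  1.9 -0.   1.3 -1. ] [-0.6 -0.2 -0.7] 0.6853845353716969
[-153.4   -0.2  196.4] [-153.7  149.8  196.6]
```

View pics/w9.png

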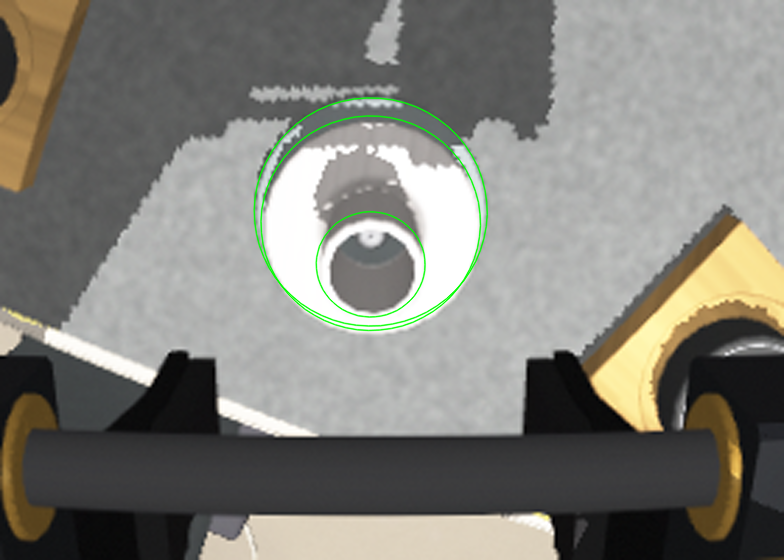

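The plate rests level over the pin and its circles fit. Next, the collar.

>>> move_arm(series=[[[-12, 0, 15, 0, 0, 0], [-35, 0, 45, 0, 0, 0], [-63, 0, 80, 0, 0, 0], [-90, 0, 115, 0, 0, 0], [-118, 0, 150, 0, 0, 0], [-142, 0, 182, 0, 0, 0], [-153.5, 0, 196.5, 0, 0, 0], [-153.5, 0, 196.5, 0, 0, 0], [-153.5, 0, 196.5, 0, 0, 0], [-153.5, 30, 196.5, 0, 0, 0], [-153.5, 60, 196.5, 0, 0, 0], [-153.5, 90, 196.5, 0, 0, 0], [-153.5, 115, 196.5, 0, 0, 0], [-153.5, 135, 196.5, 0, 0, 0], [-153.5, 145, 196.5, 0, 0, 0], [-153.5, 150, 196.5, 0, 0, 0], [-153.5, 150, 196.5, 0, 0, 0], [-153.5, 150, 196.5, 0, 0, 0]]])

```text
clock: 33.5
eef_pos: [661.3, -244.2, 103.0]
tool_rot: [-0.397, 2.005, -2.007]
force: [0.4, -0.2, -0.3]
opening: 0.684
```

>>> move_arm(series=[[[0, 0, 0, 0, 0, 0], [0, 0, 0, 0, 0, 0], [0, 0, 0, 0, 0, 0], [0, 0, 0, 0, 0, 0], [0, 0, 0, 0, 0, 0], [0, 0, 0, 0, 0, 0], [0, 0, 0, 0, 0, 0], [0, 0, 0, 0, 0, 0], [0, 0, 0, 0, 0, 0], [0, 0, 0, 0, 0, 0]]], claw=255, force=20)

```text
clock: 34.5
eef_pos: [660.8, -244.2, 101.6]
tool_rot: [-0.398, 2.007, -2.006]
force: [-0.3, 0.6, 0.3]
opening: 0.258
```

>>> move_arm(series=[[[0, -2, 0, 0, 0, 0], [0, -7, 0, 0, 0, 0], [0, -15, 0, 0, 0, 0], [0, -25, 0, 0, 0, 0], [0, -37, 0, 0, 0, 0], [0, -52, 0, 0, 0, 0], [0, -70, 0, 0, 0, 0], [0, -95, 0, 0, 0, 0], [0, -120, 0, 0, 0, 0], [0, -145, 0, 0, 0, 0], [0, -145, 0, 0, 0, 0], [0, -145, 0, 0, 0, 0]]])

```text
clock: 35.7
eef_pos: [661.1, -244.2, 248.0]
tool_rot: [-0.396, 2.005, -2.007]
force: [-0.1, -0.4, -1.3]
opening: 0.257
```

>>> move_arm(series=[[[-5, 0, -20, 0, 0, 0], [-13, 0, -55, 0, 0, 0], [-22, 0, -90, 0, 0, 0], [-31, 0, -130, 0, 0, 0], [-41, 0, -170, 0, 0, 0], [-50, 0, -207, 0, 0, 0], [-54.5, 0, -228.5, 0, 0, 0], [-54.5, 0, -228.5, 0, 0, 0], [-54.5, 0, -228.5, 0, 0, 0], [-54.5, 0, -228.5, 0, 0, 0]]])

```text
clock: 36.7
eef_pos: [623.7, -13.3, 246.1]
tool_rot: [-0.398, 2.007, -2.008]
force: [-0.3, -0.6, -0.7]
opening: 0.253
```

```bash
python3 look.py w10 150,60,430,270 2.8 624,-12,78,150
python3 -c "
from h import *
print(plan([624,-12,118.6]))"
```

```text
36.7 [623.7 -13.3 246.1] [ 0.2  0.3 -0.4  1.5  0.1  1.3 -1.3] [-0.3 -0.6 -0.7] 0.25266465204960437
[ -0.9 127.5  -1.4]
```

View pics/w10.png

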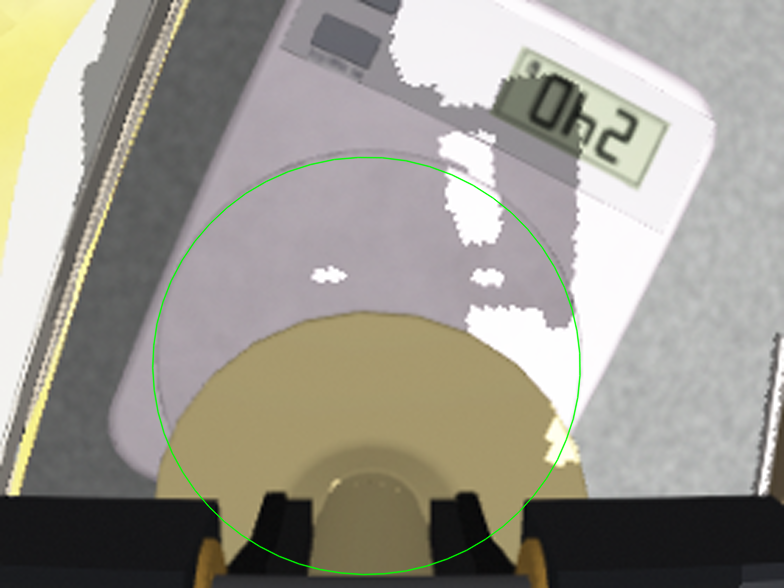

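The groove of the pan sits about 2 mm beyond the projected circle at the top and matches it at the sides, so the centre is about (626,-12). The collar is held straight. Descending with that correction.

>>> move_arm(series=[[[-3, 15, -0.5, 0, 0, 0], [-3, 35, -0.5, 0, 0, 0], [-3, 60, -0.5, 0, 0, 0], [-3, 82, -0.5, 0, 0, 0], [-3, 100, -0.5, 0, 0, 0], [-3, 113, -0.5, 0, 0, 0], [-3, 120, -0.5, 0, 0, 0], [-3, 123.5, -0.5, 0, 0, 0], [-3, 123.5, -0.5, 0, 0, 0], [-3, 123.5, -0.5, 0, 0, 0], [-3, 123.5, -0.5, 0, 0, 0]]])

```text
clock: 37.85
eef_pos: [627.0, -10.6, 124.0]
tool_rot: [-0.397, 2.006, -2.006]
force: [0.2, 1.0, 0.1]
opening: 0.257
```

>>> move_arm(series=[[[0, 0.5, 0, 0, 0, 0], [0, 1, 0, 0, 0, 0], [0, 1.5, 0, 0, 0, 0], [0, 1.5, 0, 0, 0, 0], [0, 1.5, 0, 0, 0, 0]]])

```text
clock: 38.35
eef_pos: [626.5, -10.6, 121.6]
tool_rot: [-0.398, 2.007, -2.007]
force: [-0.3, 1.1, -1.1]
opening: 0.25
```

>>> move_arm(series=[[[0, 0.5, 0, 0, 0, 0], [0, 0.8, 0, 0, 0, 0], [0, 0.8, 0, 0, 0, 0], [0, 0.8, 0, 0, 0, 0]]])

```text
clock: 38.75
eef_pos: [626.5, -10.6, 120.8]
tool_rot: [-0.398, 2.007, -2.007]
force: [0.5, -0.3, -1.1]
opening: 0.26
```

>>> move_arm(series=[[[0, 0.5, 0, 0, 0, 0], [0, 1, 0, 0, 0, 0], [0, 1, 0, 0, 0, 0], [0, 1, 0, 0, 0, 0]]])

```text
clock: 39.15
eef_pos: [626.5, -10.6, 119.9]
tool_rot: [-0.398, 2.007, -2.007]
force: [0.9, -0.1, -1.0]
opening: 0.254
```

>>> move_arm(series=[[[0, 0.3, 0, 0, 0, 0], [0, 0.7, 0, 0, 0, 0], [0, 0.7, 0, 0, 0, 0], [0, 0.7, 0, 0, 0, 0]]])

```text
clock: 39.55
eef_pos: [626.5, -10.5, 119.1]
tool_rot: [-0.398, 2.007, -2.006]
force: [0.6, 0.5, -0.3]
opening: 0.263
```

>>> move_arm(series=[[[0, 0.3, 0, 0, 0, 0], [0, 0.5, 0, 0, 0, 0], [0, 0.5, 0, 0, 0, 0], [0, 0.5, 0, 0, 0, 0]]])

```text
clock: 39.95
eef_pos: [626.5, -10.5, 118.7]
tool_rot: [-0.398, 2.006, -2.006]
force: [-1.0, -0.4, -0.8]
opening: 0.254
```

>>> move_arm(series=[[[0, 0.3, 0, 0, 0, 0], [0, 0.4, 0, 0, 0, 0], [0, 0.4, 0, 0, 0, 0], [0, 0.4, 0, 0, 0, 0]]])

```text
clock: 40.35
eef_pos: [626.5, -10.6, 118.6]
tool_rot: [-0.398, 2.006, -2.007]
force: [-2.2, 0.7, 4.5]
opening: 0.252
```

>>> move_arm(series=[[[0, 0.3, 0, 0, 0, 0], [0, 0.4, 0, 0, 0, 0], [0, 0.4, 0, 0, 0, 0], [0, 0.4, 0, 0, 0, 0]]])

```text
clock: 40.75
eef_pos: [626.5, -10.6, 118.5]
tool_rot: [-0.398, 2.006, -2.007]
force: [-3.7, -1.1, 8.0]
opening: 0.252
```

>>> move_arm(series=[[[0, -0.4, 0, 0, 0, 0], [0, -0.4, 0, 0, 0, 0], [0, -0.4, 0, 0, 0, 0]]])

```text
clock: 41.05
eef_pos: [626.6, -10.5, 118.6]
tool_rot: [-0.398, 2.006, -2.007]
force: [-2.5, 0.6, 5.4]
opening: 0.258
```

>>> move_arm(series=[[[0, 0, 0, 0, 0, 0], [0, 0, 0, 0, 0, 0], [0, 0, 0, 0, 0, 0], [0, 0, 0, 0, 0, 0], [0, 0, 0, 0, 0, 0], [0, 0, 0, 0, 0, 0]]], claw=80)

```text
clock: 41.65
eef_pos: [626.5, -10.6, 118.2]
tool_rot: [-0.398, 2.007, -2.007]
force: [-0.6, -0.1, -0.6]
opening: 0.659
```

>>> move_arm(series=[[[0, -8, 0, 0, 0, 0], [0, -22, 0, 0, 0, 0], [0, -45, 0, 0, 0, 0], [0, -75, 0, 0, 0, 0], [0, -110, 0, 0, 0, 0], [0, -140, 0, 0, 0, 0], [0, -140, 40, 0, 0, 0], [0, -140, 80, 0, 0, 0], [0, -140, 120, 0, 0, 0], [0, -140, 160, 0, 0, 0], [0, -140, 200, 0, 0, 0], [0, -140, 240, 0, 0, 0], [0, -140, 270, 0, 0, 0], [0, -140, 300, 0, 0, 0], [0, -140, 300, 0, 0, 0], [0, -140, 300, 0, 0, 0]]])

```text
clock: 43.25
eef_pos: [741.0, -288.4, 258.9]
tool_rot: [-0.397, 2.007, -2.007]
force: [0.2, 0.1, 0.2]
opening: 0.688
```

```bash
python3 - <<'E'
from h import *
s=r.get_state();print(s['clock'],s['eef_pos'],s['force'])
m=r.camera_model('top'); u0,v0,k=190,80,3.2
im=cv2.resize(r.read_camera('top')[80:265,190:440,::-1],None,fx=k,fy=k,interpolation=cv2.INTER_CUBIC)
for x,y,z,d in((626,-12,78,150),(626.5,-10.6,82,92)):
    p=(w2px('top',m,circ(x,y,z,d))-[u0,v0]+.5)*k-.5
    cv2.polylines(im,[np.int32(p*4).reshape(-1,1,2)],True,(0,255,0),1,cv2.LINE_AA,2)
cv2.imwrite('pics/t9.png',im)
cv2.imwrite('pics/s9.png',r.read_camera('scene')[:,:,::-1])
E
```

```text
43.25 [ 741.  -288.4  258.9] [0.2 0.1 0.2]
```

View pics/t9.png

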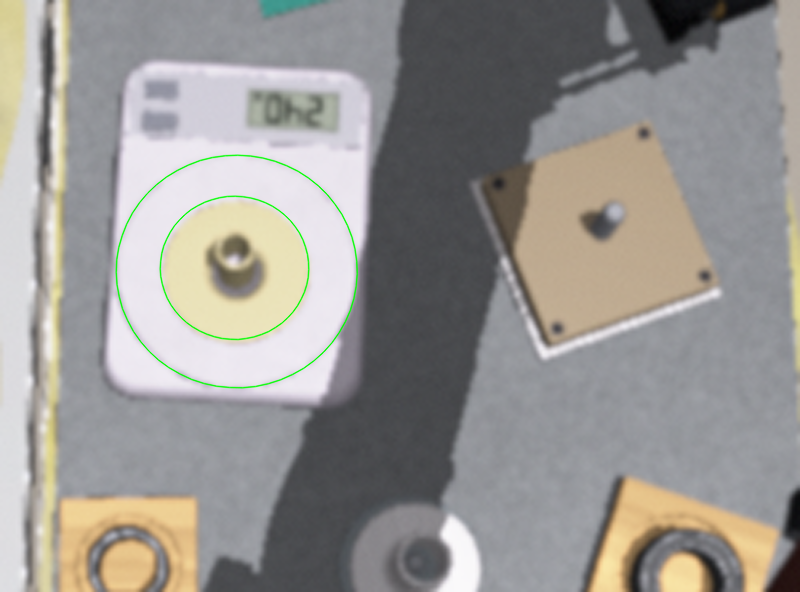

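View pics/s9.png

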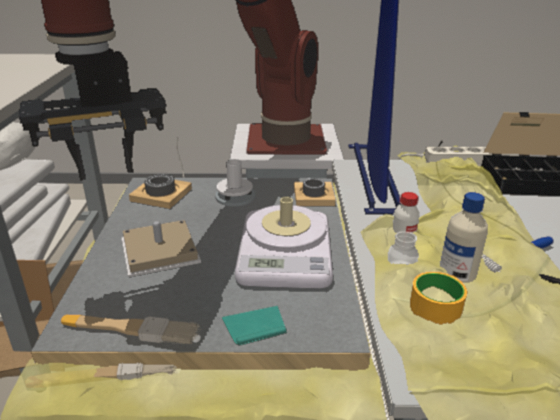

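Top view: the collar is centred on the pan, at about (236,269) in the crop, and the tool is empty. Scene view: both weights are in their recesses, the plate is upright on the stand, and the jar and bottle haven't moved. Handing in.

```bash
python3 -c "
from plant import r
print(r.sign_off(), r.get_state()['clock'])"
```

```text
the job is handed in; nothing more can be done
the job is handed in; nothing more can be done
```

The stack is apart and the job is handed in, at about 43 s of the 90 s allowed. I worked from the top down: small weight, large weight, plate, collar. Each was lowered in small steps until the wrist force showed contact (8–16 N change), and only then let go.

- **Weights:** each lies flat in the recess of its own block, with clearance all round in the wrist view taken after placing.
- **Plate:** it rests level on the studs with the pin inside its bore. Its outline matched the projected circles to about 1 mm.
- **Collar:** it stands flange down on the pan, within about 2 mm of the middle.
- **Jar and bottle:** the last scene picture shows both where they were. The gripper was clear of everything.

**Disagreements:** the top and wrist cameras differed by about 2 mm on the pan's centre. I followed the closer wrist view. The scale's display still read 240 with the collar on it, the same as before, so I could not use it to check the weight.

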